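Shift the rolling mill into third and press start

ROBOT

A 7-joint arm with a two-finger parallel gripper is mounted at the origin on a cart in front of the work surface, level with it; the furniture and walls round the work are solid. World frame = base frame: x ahead of the robot, y to its left, z up, the work surface at z = 0. Lengths are in m, angles in rad, forces in N, time in s.
With the tool pointing down it reaches from about 0.4 to 0.875 m from the base axis. Payload 6.5 kg.
Tool frame: the origin (TCP) lies on the centre line of the jaws, within the pads' length; the fingertips stand 25 mm ahead of it and the grasp point (between the pads) lies 6 mm ahead of it; y points along the fingers, x is the direction in which the jaws open and shut, and the axes are right-handed (so a half turn about y gives the same grasp; the last joint's range is limited). The gripper opens to 85 mm and grips with 20 to 120 N. Pads are 22 mm wide; open, the fingers measure 114 mm over their backs; the gripper's body (76 mm by 85 mm) begins 54 mm behind the grasp point. The pads swing forward as they close: fully open they stand 13 mm farther back than shut.
Start: joints at [-1.284, 0.536, -0.004, 1.538, 0.003, 1.067, -0.071], TCP at [0.225, 0.61, 0.256] pointing down, gripper open.
Joint ranges: [-2.7, 2.7], [-0.37, 2.16], [-1.27, 1.26], [0.24, 2.4], [-1.31, 4.45], [0.19, 1.91], [-2.76, 2.76]. Speed limits (rad/s): [2.39, 2.39, 3.14, 3.14, 3.14, 3.14, 3.14].

INTERFACE

Orientations are given as a rotation vector (axis times angle).
In Python, from workcell import manip gives the robot as it stands.
- The arm moves only by the shell command python3 -m crank 'ROWS'. ROWS is JSON, a list of rows, each a list of 5 numbers: the shift along the tool's x, y, z in units of 25 mm (1.0 is 25 mm), then the turn about the tool's y in units of 8 degrees (1.0 is 8 degrees), then the finger opening in mm, from 0 to 85.4. In form: [[tx, ty, tz, roll, grip], ...]. A call has exactly 8 rows; each row is the pose to reach, as a shift and turn from the pose commanded when the call began, along the tool's axes at that moment; what a row does not reach only later rows make up. A row lasts 1/8 s, in which the tool goes at most 62.5 mm and 10.7 degrees, less where a joint would pass 70% of its speed; a pose out of reach is approached as far as the arm can. A call with a gripper value outside its range is refused whole. The fingers move at their own pace and stop on an object; the grip force is fixed at half the most. Time passes only in rows, so rows that repeat a pose let the fingers close, or fill a call up. It gives the time, the measured TCP pose, the force and the opening at its end, in the units of the state.
- manip.sense(): the state, without advancing time (a new reading comes with each control period).
- manip.camera(name): name is "side" or "top" or "wrist"; returns a dict with "frame" (400x640x3 uint8, blue, green, red), "depth" (400x640 float32, m along the optical axis (not along the pixel's ray), 0 where there is no reading), "fx", "fy", "cx", "cy" (pixels), "eye" and "attitude" of the camera in the world. Camera axes: x right, y down, z forward; pixel columns grow to the right and rows downward; lengths in m; the calibration is good to about 2 mm. A picture is of the moment at which its call begins.
- manip.sign_off(): hands the job in, once; it reports no verdict.
Trained networks look in a picture, given as the dict that the camera call returned (one of the last four; its "shot" number tells which), for a name from the list of things; names that differ only in an ending like _2 or _b are one class to them, and where a whole thing is asked for, a point or a joint stands for the part that bears it (a point fixed in the world has none). Each returns a list of dicts, best first, with "p" (0 to 1); they miss things now and then, are a little off and sometimes report something else, mostly with a low value. They report only what shows in the picture. A call takes as long as a camera call.
- manip.look_for(picture, thing): "rect" ([left, top, right, bottom] in pixels, round what is visible of it).
- manip.tip_of(picture, thing): "at" ([column, row] in pixels: a listed point, or the origin of a listed thing).
The state is a dict: "clock": time; "q": joint angles; "joint_vel": joint speeds; "joint_torque": joint torques, N m; "ee_pos": TCP position; "tool_rot": TCP orientation; "wrist_force": force on the tool from outside, world axes, zero at the start; "wrist_torque": the same for the moment, N m; "opening": finger opening in m.
Only numpy, scipy, OpenCV 4.12 (cv2) and the standard library are available. Lean on these libraries where they do the work, as an engineer would, in place of code of your own. Each camera call takes 0.05 s, during which the arm holds its last target.

TASK

The gearstick of the bench rolling mill stands in the left-hand arm of its H-shaped gate. With the fingertips or the outside of the fingers, never taking the stick or its knob between them, push it to the cross slot in the middle, across to the right and forward (away from you) fully home in third. Only when it is in third, press the start button fully down, let it come up again and move away; leave everything else on the table alone.

Things in the scene. Friction and masses are not known exactly. Their poses are not given: they have to be found in the camera images.
- mill: bench rolling mill, fixed; grey bed 260 mm deep (x), 360 mm wide (y), 14 mm high; origin under its middle, x to the back of the mill (away from the robot, up to 0.25 rad off), y left, z up. On its left a gear case 146 x 140 mm, 120 mm high with the steel gate plate on top, motor (110 mm high) behind; right of it the roll stand, 172 mm high, x -100 to 40, y -117 to 10 mm; front right the start box, 89 mm high.
- gate_mid (a point): middle of the H on the top face of the gate plate, 120 mm above the table, at mill x -45, y 90 mm; axes as the mill's (x forward, y left). Two slots run fore and aft, 60 mm long, centre lines 18 mm left and right, joined half-way by a cross slot along y. All slots are 14 mm wide; the stick is 10 mm thick. Tongue corners are rounded (4 mm). Dots count the gears.
- slot_third (a point): where the stick passes the gate's top face when fully home in third: forward right (three dots), 25 mm ahead and 18 mm right of gate_mid. First (one dot) is forward left, second back left, fourth back right.
- knob (a point): centre of the black ball knob, 34 mm across, on the steel gearstick; z up along the stick. 200 mm above the table when upright, 170 mm above the pivot, which lies 90 mm under gate_mid. Its top is 17 mm higher; about 55 mm of bare stick shows between knob and gate. In a gear the knob stands about 45 mm fore or aft and 35 mm left or right of gate_mid, 190 mm above the table.
- shift_fore (a joint): fore-and-aft angle of the gearstick, rad: 0 in the cross slot (neutral), + forward (away from the robot), about +0.27 home in first or third, -0.27 in second or fourth. A sprung detent (ridges at 0.12 either way) snaps it into the nearest place and keeps it there; about 5 N at the knob moves it out of neutral, 8 N out of a gear. Starts in first, neutral or second.
- shift_side (a joint): sideways angle of the gearstick, rad: about -0.20 in the left arm of the H, +0.20 in the right arm (play 0.02 either way). It can change only while the stick is in the cross slot (shift_fore within about 0.03 of 0). No spring: it stays where it is left, friction about 1.5 N at the knob.
- start_top (a point): middle of the top of the black round start button, 28 mm across, on the start box at the front right of the mill; about 107 mm above the table. Pressed straight down; travel 6 mm.
- start (a joint): travel of the start button, m: 0 up, 0.006 fully down; sprung, 5 N at the bottom, comes up again by itself.
- doming_block_1: aluminium doming block, 53 x 52 mm, 26 mm high, loose, beside the start box, right of the mill; origin under its middle. Not part of the job.
- scribe: scribe with a red handle, 96 mm long, 22 mm thick, loose, lying beside the gear case, left of the mill; origin under its middle. Not part of the job.
- slip_stone: dark slip stone, 52 x 20 mm, 9 mm high, loose, lying on the front edge of the mill's bed, 23 mm up at its top; origin under its middle. Not part of the job.
- rivet_tin: round tin, 54 mm across, 24 mm high, loose, right of the mill; origin under its middle. Not part of the job.
- tub_round: open plastic tub, 86 mm across, 34 mm high, loose, right of the mill towards the back; origin under its middle. Not part of the job.
- half_file: flat file with a beech handle, 226 mm long, 20 mm thick, loose, left of the mill; origin under its middle. Not part of the job.
- flat_tin: flat tin, 71 x 51 mm, 21 mm high, loose, behind the mill; origin under its middle. Not part of the job.

How it is judged:
On the way, in this order (a step that is already met when the one before it is completed fails the run):
1. the gearstick is fully home in third, forward in the right-hand arm of the gate (value of joint shift_fore above 0.23 rad and value of joint shift_side above 0.15 rad), for 0.2 s.
2. the start button is pressed fully down with the stick in third (all of step 1 and value of joint start above 0.005 m), for 0.05 s.
At the end, for the whole second after the job is handed in: The gearstick rests in third (fore-and-aft angle over 0.23 rad, sideways angle over 0.15 rad to the right), and the start button, which was pressed at least 5 mm down after the stick had come home, is up again (under 1.5 mm) (all of step 1 and value of joint start below 0.0015 m and velocity of joint shift_fore between -0.05 and 0.05 rad/s); the robot touches nothing.
It fails at once if the gearstick or its knob is taken between the fingers (x of the grasp point in the frame of knob between -0.009 and 0.009 m and y of the grasp point in the frame of knob between -0.009 and 0.009 m and z of the grasp point in the frame of knob between -0.1 and 0.022 m).
It fails at once if the start button is pressed while the stick is not in third (value of joint start above 0.003 m and not (value of joint shift_fore above 0.23 rad and value of joint shift_side above 0.15 rad)).
It fails at once if one of the loose things round the mill (doming block, scribe, slip stone, two tins, tub, file) is lifted, carried or knocked more than 25 mm away (distance of any of doming_block_1, scribe, rivet_tin, tub_round, half_file, flat_tin, slip_stone from where it was at the start of the episode above 0.025 m).
It also fails if it takes over 72 s, if anything falls off the work surface, if the arm or the gripper's body presses on something with over 40 N, if the wrist force passes 120 N, or if a joint passes its speed limit or range.

## Working session

There is one attempt and no reset: what is moved stays moved. The work goes in short steps, Python scripts to look and compute and a shell command to move; the robot and the scene stay as the last step left them, time stands still between calls to the robot, and variables do not carry over. Pictures are saved under pics/ and viewed, and the job is handed in when it is done.

```bash
mkdir -p pics; ls; cat > h.py <<'E'
import numpy as np, cv2
from scipy.spatial.transform import Rotation as R
from workcell import manip
def att(c):
    a=np.array(c["attitude"],float)
    return a if a.shape==(3,3) else (R.from_rotvec(a).as_matrix() if a.size==3 else R.from_quat(a).as_matrix())
def px(c,u,v,z=None,d=None):
    r=np.array([(u-c["cx"])/c["fx"],(v-c["cy"])/c["fy"],1.]); e=np.array(c["eye"]); A=att(c)
    if z is not None:
        w=A@r; return e+w*(z-e[2])/w[2]
    if d is None:
        u,v=int(round(u)),int(round(v)); p=c["depth"][max(v-1,0):v+2,max(u-1,0):u+2]; d=np.median(p[p>0]) if (p>0).any() else np.nan
    return e+A@r*d
def proj(c,p):
    q=att(c).T@(np.array(p)-np.array(c["eye"])); return c["cx"]+c["fx"]*q[0]/q[2], c["cy"]+c["fy"]*q[1]/q[2]
E
python3 - <<'E'
from h import *
s=manip.sense(); print(s)
for n in ("side","top","wrist"):
    c=manip.camera(n); cv2.imwrite(f"pics/{n}0.png",c["frame"]); print(n,c["eye"],c["attitude"],c["fx"],c["cx"],c["cy"])
    for t in ("mill","gate_mid","slot_third","knob","start_top"):
        o=manip.tip_of(c,t)[:2]
        for k in o: print(t,round(k["p"],2),np.round(k["at"],1),np.round(px(c,*k["at"]),3))
E
```

```text
pics
{'clock': 0.0, 'q': array([-1.28420678,  0.53720183, -0.00443214,  1.53887379,  0.00258872,
        1.06732751, -0.07117042]), 'joint_vel': array([-0.00080832,  0.00083763,  0.00117568,  0.00028794,  0.00033702,
       -0.00114959, -0.00053775]), 'joint_torque': array([-2.16169092e-04, -5.83428812e+01,  1.04846980e+00, -2.59104860e+01,
        1.23217792e-02,  9.51551890e-03, -9.09197155e-06]), 'ee_pos': array([0.22439388, 0.60939703, 0.25538976]), 'tool_rot': array([-1.35682544, -0.94457644,  0.94689883]), 'wrist_force': array([ 0.22745748, -0.07860462,  0.04209435]), 'wrist_torque': array([-0.0100216 ,  0.00347442, -0.02031201]), 'opening': 0.0853349500279911}
side [0.53000058 0.77753504 0.68199162] [-0.18379244  2.73000339 -1.41819736] 404.59540729955336 316.264262157061 203.10753682280387
mill 0.57 [345.6 265.5] [0.549 0.19  0.12 ]
gate_mid 0.68 [366.3 255.4] [0.509 0.131 0.098]
slot_third 0.72 [353.4 249.3] [0.537 0.137 0.118]
slot_third 0.4 [319.7 368.9] [ 0.58   0.344 -0.001]
knob 0.89 [394.5 242.8] [0.463 0.204 0.201]
start_top 0.38 [389.4 196.7] [ 0.458 -0.083  0.109]
top [0.13586057 0.16595373 1.22935285] [-1.71690884  2.26998102 -0.51130126] 473.238976931038 315.04379731021106 206.77564894185352
mill 0.97 [305.8 251.7] [0.507 0.069 0.143]
mill 0.47 [233.  306.9] [0.456 0.278 0.017]
gate_mid 0.7 [271.3 261.4] [0.513 0.155 0.119]
slot_third 0.76 [278.9 252.3] [0.537 0.131 0.102]
knob 0.73 [258.7 278. ] [0.454 0.192 0.204]
knob 0.61 [366.9 256.4] [ 0.464 -0.076  0.112]
start_top 0.46 [366.3 257.3] [ 0.462 -0.074  0.112]
wrist [0.16159058 0.63338765 0.37357476] [2.38748957 1.66575025 0.22620227] 303.8846789363829 316.47836407349996 194.87443362667375
```

View pics/side0.png

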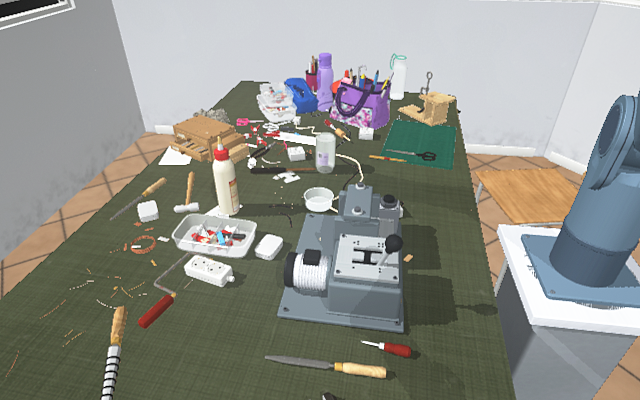

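View pics/top0.png

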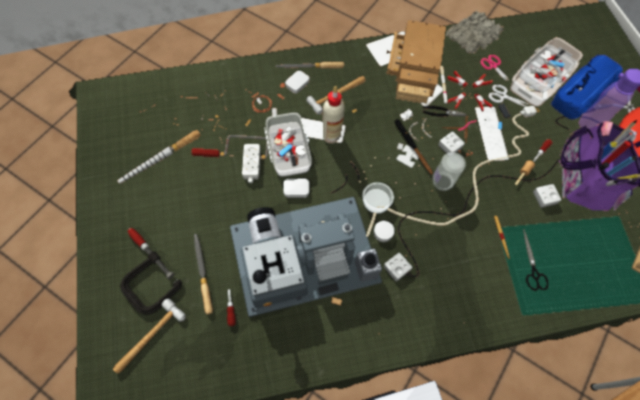

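```bash
python3 - <<'E'
from h import *
s=manip.sense();print(R.from_rotvec(s["tool_rot"]).as_matrix().round(3))
c=manip.camera("top"); cv2.imwrite("pics/topz.png",cv2.resize(c["frame"][170:330,200:400],None,fx=4,fy=4)[:600,:800])
c=manip.camera("side"); cv2.imwrite("pics/sidez.png",cv2.resize(c["frame"][160:310,270:470],None,fx=4,fy=4)[:600,:800])
E
```

```text
[[ 0.345  0.    -0.938]
 [ 0.938  0.     0.345]
 [ 0.    -1.    -0.   ]]
```

View zoom.

The side view shows the mill with its knob at about (394,243). The top view shows the knob at (259,277), the H-gate at (272,262) and the start button at (370,257). The stick is in second, back left.

View pics/topz.png

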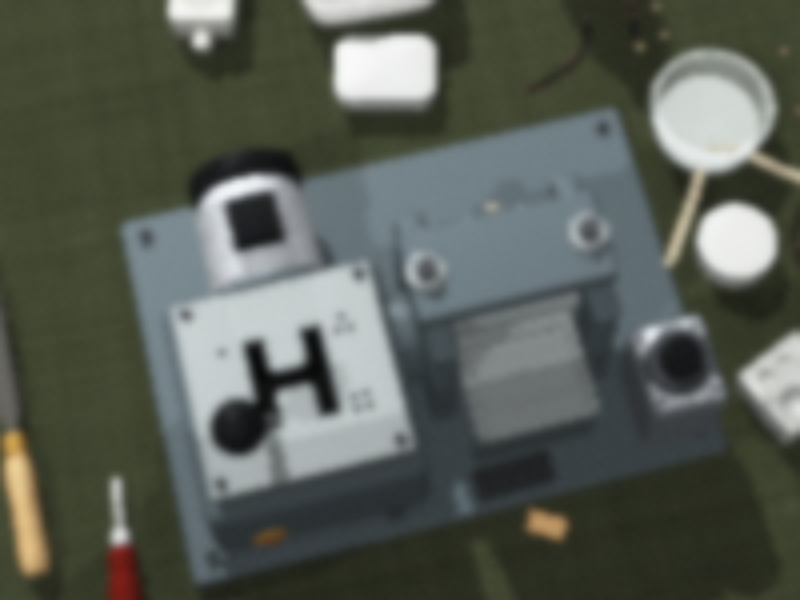

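View pics/sidez.png

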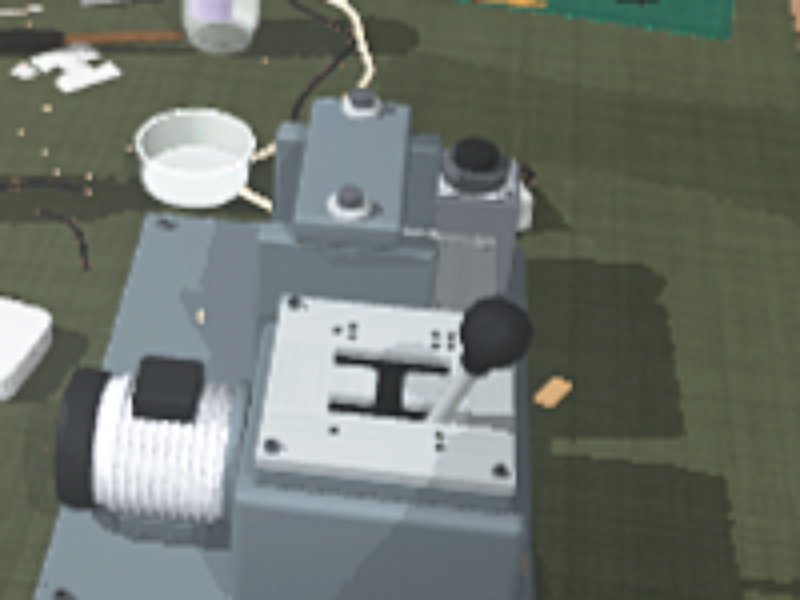

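The stick is in second, at the back left of the gate. Next I fit the gate pose from the plate corners.

```bash
python3 - <<'E'
from h import *
c=manip.camera("top")
Z=lambda p:(p[0]/4+200-.375,p[1]/4+170-.375)
C=[px(c,*Z(p),z=.12) for p in((172,308),(370,262),(413,445),(212,497))]
C=np.array(C);print(C.round(3),C.mean(0).round(4),px(c,*Z((190,330))))
f=(C[0]-C[3])+(C[1]-C[2]); l=(C[0]-C[1])+(C[3]-C[2])
print("yaw",np.arctan2(f[1],f[0]),np.arctan2(-l[0],l[1]),np.linalg.norm(f)/2,np.linalg.norm(l)/2)
print("H mid",px(c,*Z((292,378)),z=.12),"knob",px(c,*Z((237,426)),z=.19),"btn",px(c,*Z((684,360)),z=.107))
# bed corners
B=np.array([px(c,*Z(p),z=.014) for p in((122,222),(615,108),(725,450),(195,582))]);print(B.round(3),B.mean(0))
f=(B[0]-B[3])+(B[1]-B[2]); print("yaw bed",np.arctan2(f[1],f[0]),np.linalg.norm(f)/2)
c=manip.camera("side")
Z=lambda p:(p[0]/4+270-.375,p[1]/4+160-.375)
print("side H",px(c,*Z((390,388)),z=.12),"knob",px(c,*Z((495,336)),z=.19),"btn",px(c,*Z((476,155)),z=.107))
E
```

```text
[[0.57  0.214 0.12 ]
 [0.566 0.088 0.12 ]
 [0.445 0.094 0.12 ]
 [0.447 0.217 0.12 ]] [0.5067 0.1533 0.12  ] [0.55163218 0.2066875  0.1221007 ]
yaw -0.0318940505617945 -0.021509686668523424 0.12216596112244238 0.124687138795824
H mid [0.50534164 0.15360516 0.12      ] knob [0.46291527 0.19106896 0.19      ] btn [ 0.45500598 -0.08387679  0.107     ]
[[ 0.682  0.239  0.014]
 [ 0.674 -0.118  0.014]
 [ 0.415 -0.111  0.014]
 [ 0.425  0.244  0.014]] [0.54914673 0.06369219 0.014     ]
yaw bed -0.024994007733597907 0.2579659469234321
side H [0.50760493 0.15852855 0.12      ] knob [0.4633057  0.19364774 0.19      ] btn [ 0.46016304 -0.07854465  0.107     ]
```

```bash
python3 -m crank '[[-0.8,0,-0.8,-0.3,0],[-1.8,0,-1.8,-0.6,0],[-2.8,0,-2.8,-0.9,0],[-3.8,0,-3.8,-1.2,0],[-4.8,0,-4.8,-1.5,0],[-5.8,0,-5.8,-1.8,0],[-6.6,0,-6.6,-2.1,0],[-7,0,-7,-2.35,0]]'
cat >> h.py <<'E'
def to(x,y,z):
    s=manip.sense(); M=R.from_rotvec(s["tool_rot"]).as_matrix()
    print("clk",s["clock"],"pos",s["ee_pos"].round(4),"F",s["wrist_force"].round(1),"head",np.arctan2(-M[1,2],-M[0,2]).round(4),"down",M[2,1].round(4))
    print("units",(M.T@(np.array([x,y,z])-s["ee_pos"])/.025).round(2))
E
python3 -c "
from h import *
to(.415,.192,.255);to(.415,.192,.195)"
```

```text
clock: 2.1
ee_pos: [0.3293, 0.3836, 0.2565]
tool_rot: [-1.222, -1.191, 1.19]
wrist_force: [-0.8, -1.2, -0.7]
opening: 0.0003
clk 2.1 pos [0.3293 0.3836 0.2565] F [-0.8 -1.2 -0.7] head -0.0256 down -1.0
units [-7.57  0.06 -3.62]
clk 2.1 pos [0.3293 0.3836 0.2565] F [-0.8 -1.2 -0.7] head -0.0256 down -1.0
units [-7.57  2.46 -3.62]
```

```bash
python3 -m crank '[[-1,0,-0.5,0,0],[-2.3,0,-1.1,0,0],[-3.7,0,-1.8,0,0],[-5,0,-2.4,0,0],[-6.3,0,-3,0,0],[-7.2,0.3,-3.5,0,0],[-7.55,1.2,-3.6,0,0],[-7.55,2.3,-3.6,0,0]]'
python3 - <<'E'
from h import *
to(.423,.192,.190)
c=manip.camera("side"); cv2.imwrite("pics/s1.png",cv2.resize(c["frame"][130:280,300:500],None,fx=4,fy=4))
c=manip.camera("wrist"); cv2.imwrite("pics/w1.png",c["frame"])
for k in manip.tip_of(c,"knob")[:2]: print(k,px(c,*k["at"]))
E
```

```text
clock: 3.1
ee_pos: [0.4146, 0.1937, 0.1988]
tool_rot: [-1.222, -1.191, 1.188]
wrist_force: [-0.3, 0.3, -0.5]
opening: -0.0001
clk 3.1 pos [0.4146 0.1937 0.1988] F [-0.3  0.3 -0.5] head -0.0266 down -1.0
units [-0.06  0.35 -0.34]
```

View pics/s1.png

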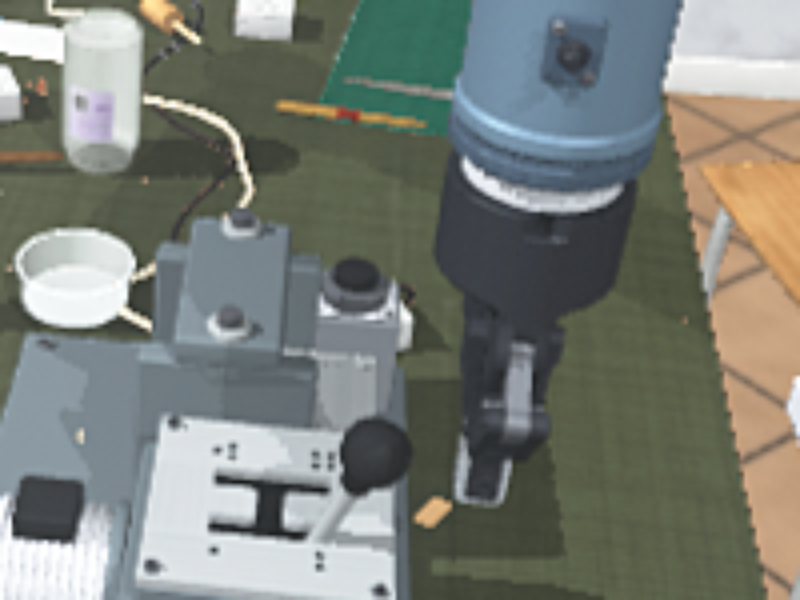

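View pics/w1.png

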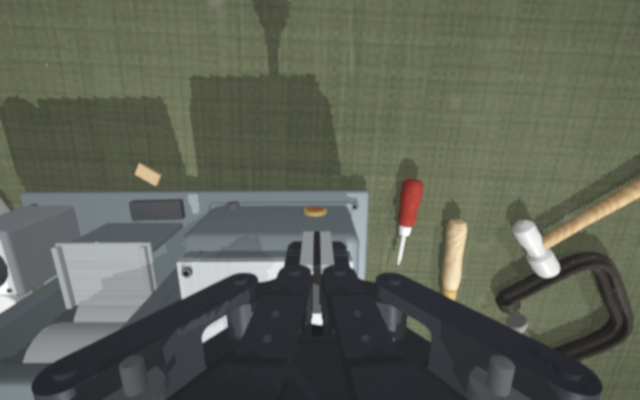

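In pics/s1 the closed fingers (480,490) stand behind the knob (375,452) and clear of it. Next I push forward to neutral.

```bash
python3 -m crank '[[0,0.35,-0.4,0,0],[0,0.35,-0.7,0,0],[0,0.35,-1,0,0],[0,0.35,-1.3,0,0],[0,0.35,-1.6,0,0],[0,0.35,-1.9,0,0],[0,0.35,-2.15,0,0],[0,0.35,-2.35,0,0]]'
python3 - <<'E'
from h import *
to(.474,.192,.190)
c=manip.camera("side"); cv2.imwrite("pics/s2.png",cv2.resize(c["frame"][130:280,300:500],None,fx=4,fy=4))
for k in manip.tip_of(c,"knob")[:2]: print(k,px(c,*k["at"],z=.198))
E
```

```text
clock: 4.25
ee_pos: [0.4733, 0.1928, 0.1902]
tool_rot: [-1.221, -1.191, 1.19]
wrist_force: [0.4, -1.0, 0.8]
opening: 0.0001
clk 4.25 pos [0.4733 0.1928 0.1902] F [ 0.4 -1.   0.8] head -0.025 down -1.0
units [-0.03  0.01 -0.03]
{'at': [369.7, 236.5], 'p': 0.63} [0.50766524 0.18866728 0.198     ]
```

View pics/s2.png

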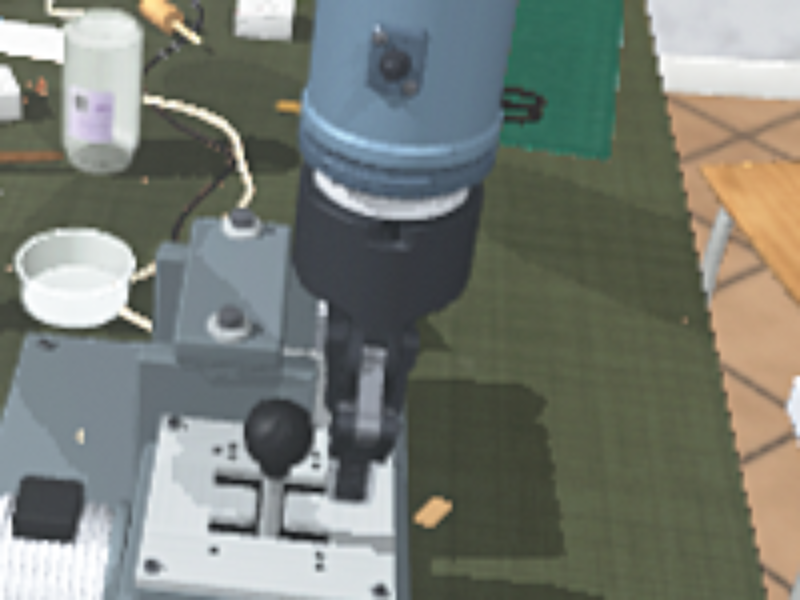

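The knob snapped into neutral and reads (0.508, 0.189). I go round to its left side.

```bash
python3 -m crank '[[0,0,0.5,0,0],[0.5,0,0.8,0,0],[1.1,0,0.8,0,0],[1.7,0,0.8,0,0],[2.0,0,0.4,0,0],[2.0,0,-0.3,0,0],[2.0,0,-1,0,0],[2.0,0,-1.4,0,0]]'
python3 - <<'E'
from h import *
to(.507,.149,.190)
c=manip.camera("side"); cv2.imwrite("pics/s3.png",cv2.resize(c["frame"][130:280,300:500],None,fx=4,fy=4))
for k in manip.tip_of(c,"knob")[:2]: print(k,px(c,*k["at"],z=.198))
c=manip.camera("top"); cv2.imwrite("pics/t3.png",cv2.resize(c["frame"][170:320,200:400],None,fx=4,fy=4))
E
```

```text
clock: 5.35
ee_pos: [0.5102, 0.2419, 0.1899]
tool_rot: [-1.222, -1.191, 1.19]
wrist_force: [0.1, -0.2, 0.4]
opening: 0.0001
clk 5.35 pos [0.5102 0.2419 0.1899] F [ 0.1 -0.2  0.4] head -0.0256 down -1.0
units [-3.72 -0.    0.03]
```

View pics/s3.png

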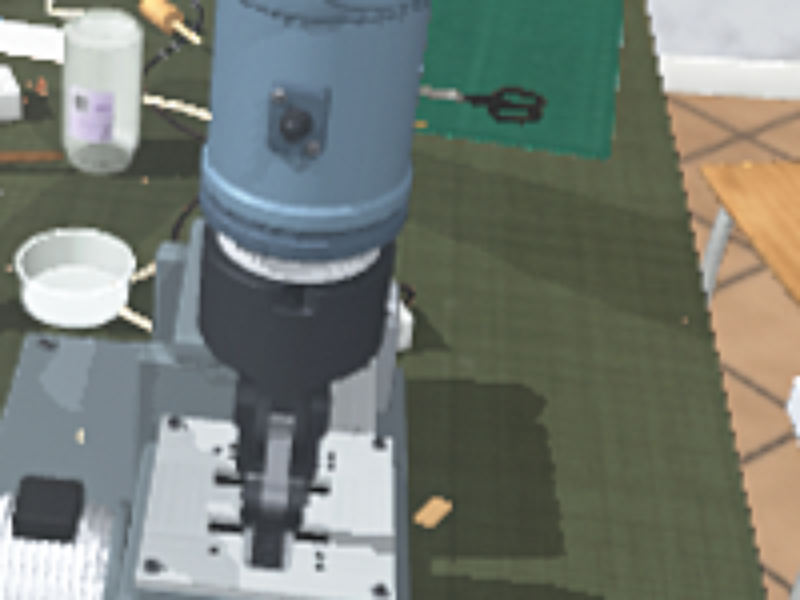

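View pics/t3.png

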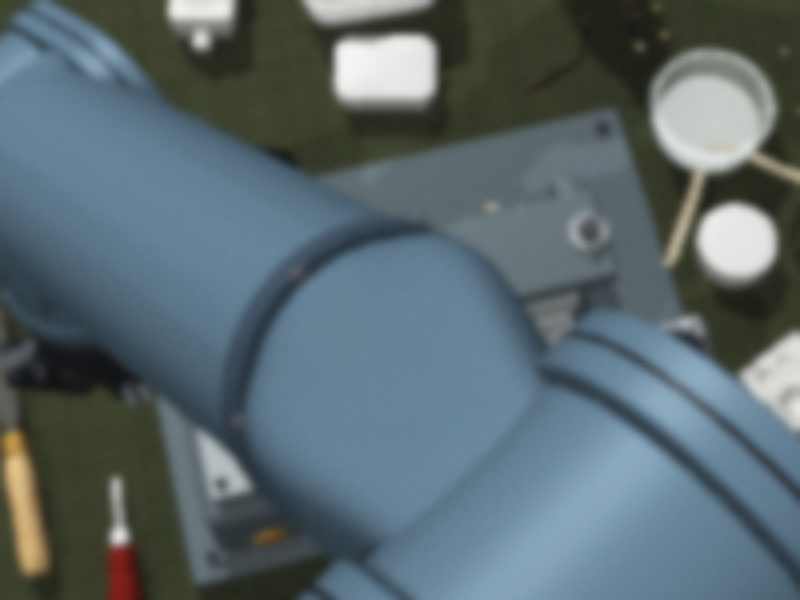

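The fingers now stand left of the knob and hide it in both views. I push right, following the force.

```bash
python3 -m crank '[[-0.3,0,0,0,0],[-0.6,0,0,0,0],[-0.9,0,0,0,0],[-1.2,0,0,0,0],[-1.5,0,0,0,0],[-1.8,0,0,0,0],[-2.1,0,0,0,0],[-2.4,0,0,0,0]]'
python3 -m crank '[[-0.2,0,0,0,0],[-0.4,0,0,0,0],[-0.6,0,0,0,0],[-0.8,0,0,0,0],[-1,0,0,0,0],[-1.15,0,0,0,0],[-1.25,0,0,0,0],[-1.25,0,0,0,0]]'
python3 - <<'E'
from h import *
to(.507,.149,.190)
c=manip.camera("wrist"); cv2.imwrite("pics/w4.png",c["frame"])
c=manip.camera("side"); cv2.imwrite("pics/s4.png",cv2.resize(c["frame"][130:280,300:500],None,fx=4,fy=4))
E
```

```text
clock: 6.5
ee_pos: [0.5109, 0.1839, 0.195]
tool_rot: [-1.223, -1.201, 1.183]
wrist_force: [-2.7, 1.4, 30.5]
opening: -0.0001
clock: 7.5
ee_pos: [0.5087, 0.1499, 0.193]
tool_rot: [-1.225, -1.195, 1.187]
wrist_force: [-1.5, -2.8, 18.2]
opening: -0.0003
clk 7.5 pos [0.5087 0.1499 0.193 ] F [-1.5 -2.8 18.2] head -0.026 down -1.0
units [-0.04  0.12  0.07]
```

View pics/s4.png

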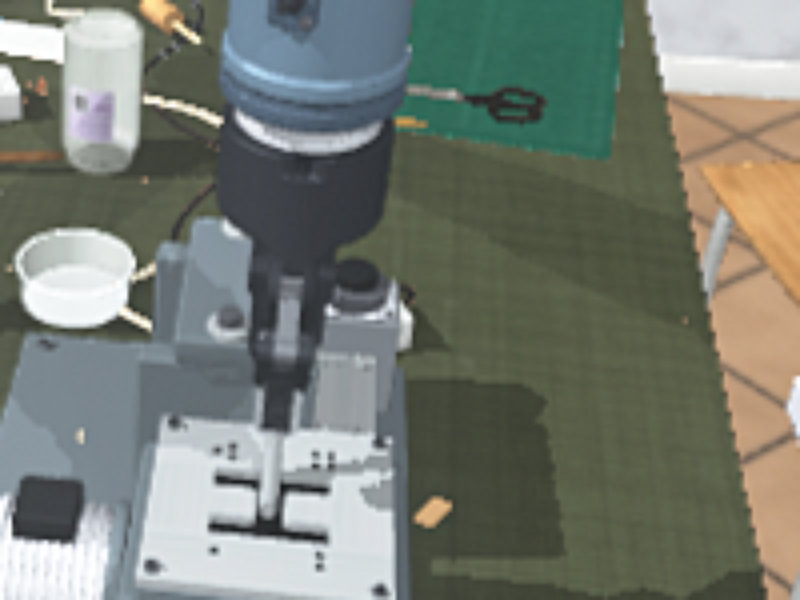

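View pics/w4.png

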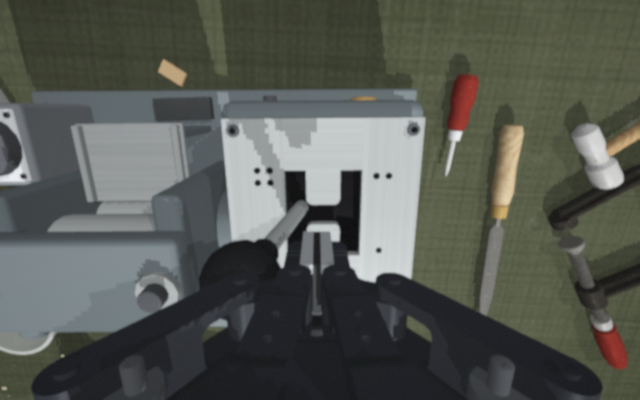

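The upward force (30 N at mid-push, 18 N now) is not wanted: the finger knuckles seem to bear on the knob's top. In pics/w4 the stick leans right, with the knob at (240,275). I raise the tool to relieve it.

```bash
python3 -m crank '[[0,-0.2,0,0,0],[0,-0.4,0,0,0],[0,-0.6,0,0,0],[0,-0.6,0,0,0],[0.1,-0.6,0,0,0],[0.3,-0.6,0,0,0],[0.3,-0.6,0,0,0],[0.3,-0.6,0,0,0]]'
python3 - <<'E'
from h import *
to(.507,.149,.190)
c=manip.camera("wrist"); cv2.imwrite("pics/w5.png",c["frame"])
for k in manip.tip_of(c,"knob")[:2]: print(k,px(c,*k["at"]), px(c,*k["at"],z=.198))
c=manip.camera("side"); cv2.imwrite("pics/s5.png",cv2.resize(c["frame"][130:280,300:500],None,fx=4,fy=4))
for k in manip.tip_of(c,"knob")[:2]: print(k,px(c,*k["at"]), px(c,*k["at"],z=.198))
E
```

```text
clock: 8.6
ee_pos: [0.5065, 0.1583, 0.2049]
tool_rot: [-1.221, -1.191, 1.191]
wrist_force: [-0.2, -0.0, 0.7]
opening: 0.0
clk 8.6 pos [0.5065 0.1583 0.2049] F [-0.2 -0.   0.7] head -0.0244 down -1.0
units [-0.37  0.6  -0.03]
{'at': [230.0, 265.1], 'p': 0.87} [0.4996021  0.12298756 0.20963381] [0.50582576 0.11916641 0.198     ]
```

View pics/w5.png

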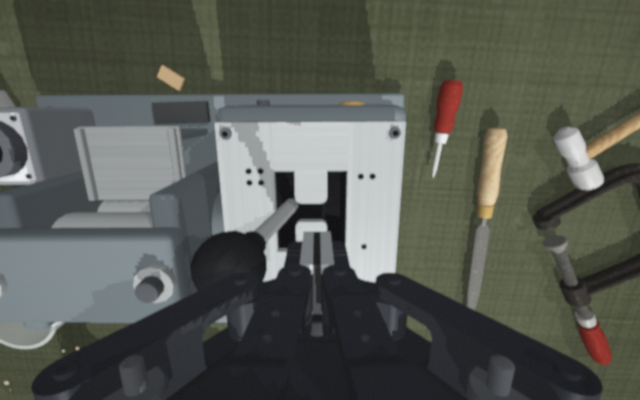

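View pics/s5.png

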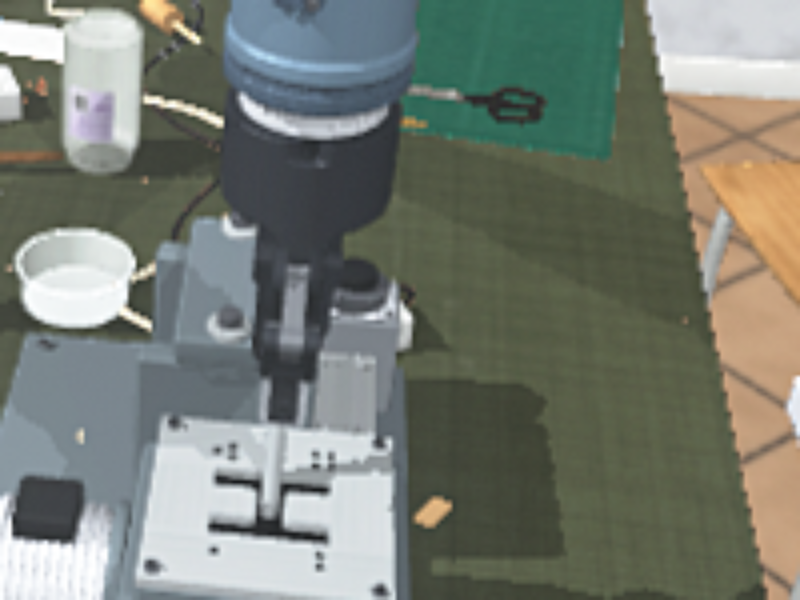

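The force is gone, and the wrist view puts the knob at (0.506, 0.119), which is neutral on the right. I go round behind it and push forward.

```bash
python3 -m crank '[[0.2,0,0.4,0,0],[0.2,0,0.9,0,0],[0.2,0,1.5,0,0],[0,0,2.0,0,0],[-0.5,0,2.1,0,0],[-1,0.2,2.1,0,0],[-1.5,0.3,2.1,0,0],[-1.6,0.3,2.0,0,0]]'
python3 - <<'E'
from h import *
to(.523,.118,.197)
c=manip.camera("side"); cv2.imwrite("pics/s6.png",cv2.resize(c["frame"][130:280,300:500],None,fx=4,fy=4))
for k in manip.tip_of(c,"knob")[:2]: print(k,px(c,*k["at"]), px(c,*k["at"],z=.198))
E
```

```text
clock: 9.8
ee_pos: [0.4557, 0.118, 0.1972]
tool_rot: [-1.222, -1.189, 1.19]
wrist_force: [-0.1, 0.7, -0.9]
opening: -0.0002
clk 9.8 pos [0.4557 0.118  0.1972] F [-0.1  0.7 -0.9] head -0.0268 down -1.0
units [ 0.07  0.01 -2.69]
{'at': [369.1, 216.2], 'p': 0.69} [0.51069858 0.13299421 0.20347443] [0.51047776 0.1256204  0.198     ]
```

View pics/s6.png

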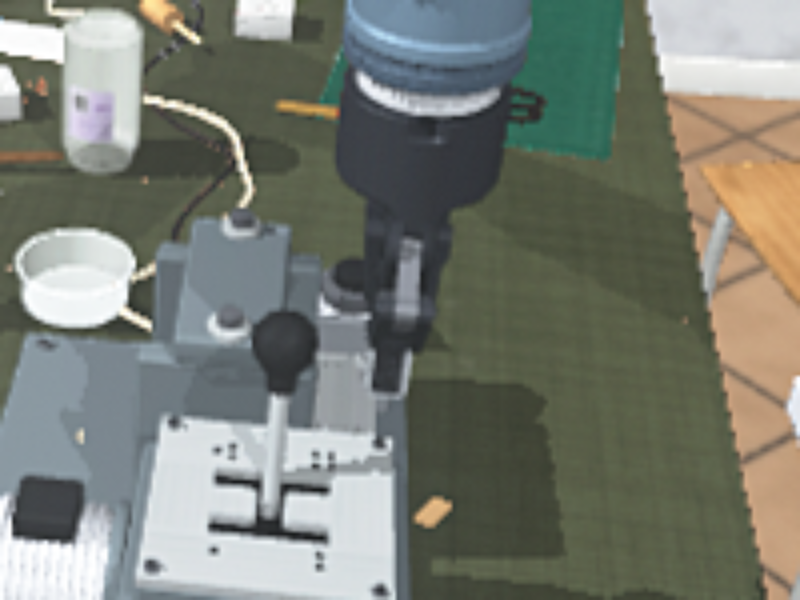

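The finger is behind the knob at (285,350) and clear of it. I push forward into third.

```bash
python3 -m crank '[[0,0,-0.4,0,0],[0,0,-0.7,0,0],[0,0,-1,0,0],[0,0,-1.3,0,0],[0,0,-1.6,0,0],[0,0,-1.9,0,0],[0,0,-2.2,0,0],[0,0,-2.4,0,0]]'
python3 - <<'E'
from h import *
to(.523,.118,.197)
c=manip.camera("side"); cv2.imwrite("pics/s7.png",cv2.resize(c["frame"][130:280,300:500],None,fx=4,fy=4))
for k in manip.tip_of(c,"knob")[:2]: print(k,px(c,*k["at"]), px(c,*k["at"],z=.19))
E
```

```text
clock: 10.9
ee_pos: [0.5164, 0.1179, 0.1976]
tool_rot: [-1.221, -1.191, 1.191]
wrist_force: [0.4, -0.1, -0.2]
opening: 0.0003
clk 10.9 pos [0.5164 0.1179 0.1976] F [ 0.4 -0.1 -0.2] head -0.0249 down -1.0
units [ 0.01  0.02 -0.27]
{'at': [348.1, 215.3], 'p': 0.91} [0.55201292 0.13049809 0.19963609] [0.55245266 0.11757213 0.19      ]
```

View pics/s7.png

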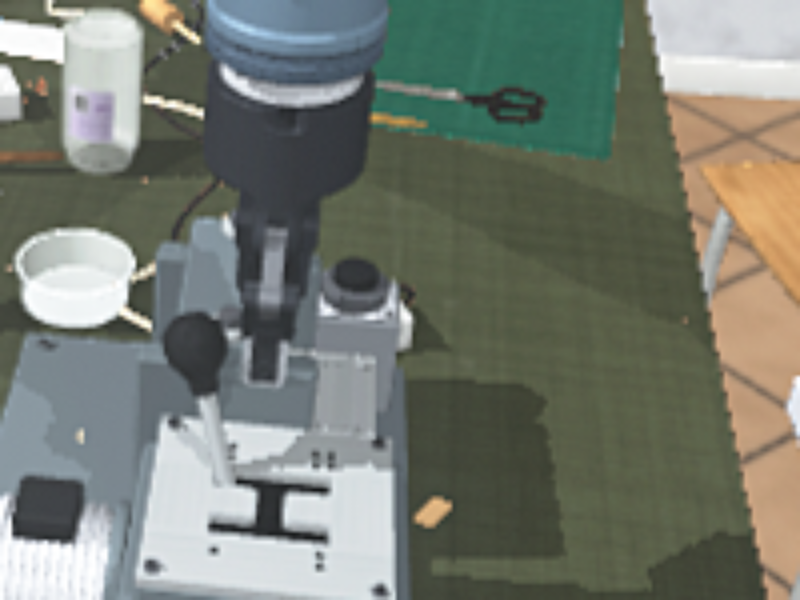

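The stick snapped home: the knob reads (0.552, 0.118) against an expected (0.551, 0.119). I back away, then map the heights around the start button.

```bash
python3 -m crank '[[0,0,-0.2,0,0],[0,0,-0.2,0,0],[0,0,0.4,0,0],[0,0,1.2,0,0],[0,-0.5,2,0,10],[0,-1.2,2.6,0,30],[0,-1.6,3,0,50],[0,-1.6,3,0,50]]'
python3 - <<'E'
from h import *
to(.458,-.113,.16)
c=manip.camera("top"); cv2.imwrite("pics/t8.png",cv2.resize(c["frame"][170:320,200:400],None,fx=4,fy=4))
v,u=np.mgrid[0:400,0:640]; d=c["depth"]
P=np.stack([(u-c["cx"])/c["fx"]*d,(v-c["cy"])/c["fy"]*d,d],-1)@att(c).T+np.array(c["eye"])
P=P[d>0]; ys=np.arange(0.0,-.18,-.012); print("y",ys.round(3))
for x in np.arange(.40,.58,.012):
    print(round(x,3),[int(1000*q[:,2].max()) if len(q:=P[(abs(P[:,0]-x)<.006)&(abs(P[:,1]-y)<.006)&(P[:,2]<.2)]) else -1 for y in ys])
for k in manip.tip_of(c,"start_top")[:2]: print(k,px(c,*k["at"]), px(c,*k["at"],z=.107))
c=manip.camera("side"); cv2.imwrite("pics/s8.png",cv2.resize(c["frame"][130:280,300:500],None,fx=4,fy=4))
for k in manip.tip_of(c,"knob")[:2]: print(k,px(c,*k["at"],z=.19))
for k in manip.tip_of(c,"start_top")[:2]: print(k,px(c,*k["at"]), px(c,*k["at"],z=.107))
E
```

```text
clock: 12.0
ee_pos: [0.4402, 0.1202, 0.2381]
tool_rot: [-1.221, -1.193, 1.19]
wrist_force: [0.4, 1.1, 0.6]
opening: 0.0497
clk 12.0 pos [0.4402 0.1202 0.2381] F [0.4 1.1 0.6] head -0.024 down -1.0
units [-9.31  3.12 -0.93]
y [ 0.    -0.012 -0.024 -0.036 -0.048 -0.06  -0.072 -0.084 -0.096 -0.108
 -0.12  -0.132 -0.144 -0.156 -0.168]
0.4 [-1, -1, -1, -1, -1, -1, -1, -1, -1, -1, -1, -1, -1, -1, -1]
0.412 [-1, -1, -1, -1, -1, -1, -1, -1, -1, -1, -1, -1, -1, -1, -1]
0.424 [-1, -1, -1, -1, -1, -1, -1, -1, -1, -1, -1, -1, -1, -1, -1]
0.436 [-1, -1, -1, -1, -1, -1, -1, -1, -1, -1, -1, -1, -1, -1, -1]
0.448 [-1, -1, -1, -1, -1, -1, -1, -1, -1, -1, -1, -1, -1, -1, -1]
0.46 [-1, -1, -1, -1, -1, -1, -1, -1, -1, -1, -1, -1, -1, -1, -1]
0.472 [-1, -1, -1, -1, -1, -1, -1, -1, -1, -1, -1, -1, -1, -1, -1]
0.484 [-1, -1, -1, -1, -1, -1, -1, -1, -1, -1, -1, -1, -1, -1, -1]
0.496 [-1, -1, -1, -1, -1, -1, -1, -1, -1, -1, -1, -1, -1, -1, -1]
0.508 [-1, -1, -1, -1, -1, -1, -1, -1, -1, -1, -1, -1, -1, -1, 5]
0.52 [-1, -1, -1, -1, -1, -1, -1, -1, -1, -1, -1, -1, -1, 20, 25]
0.532 [-1, -1, -1, -1, -1, -1, -1, -1, -1, -1, -1, -1, 27, 30, 29]
0.544 [-1, -1, -1, -1, -1, -1, -1, -1, -1, -1, -1, 0, 27, 29, 28]
0.556 [-1, -1, -1, -1, 164, -1, -1, -1, -1, -1, -1, 10, 27, 29, 27]
0.568 [-1, -1, -1, -1, 144, -1, -1, -1, -1, 18, 16, 9, 23, 26, 28]
{'at': [271.6, 263.7], 'p': 0.24} [0.43566786 0.15771714 0.3333911 ] [0.51142299 0.15563592 0.107     ]
{'at': [347.8, 215.1], 'p': 0.54} [0.5531029  0.11697804 0.19      ]
{'at': [392.4, 196.7], 'p': 0.41} [ 0.45099902 -0.08312942  0.10985149] [ 0.45060528 -0.08741889  0.107     ]
```

View pics/t8.png

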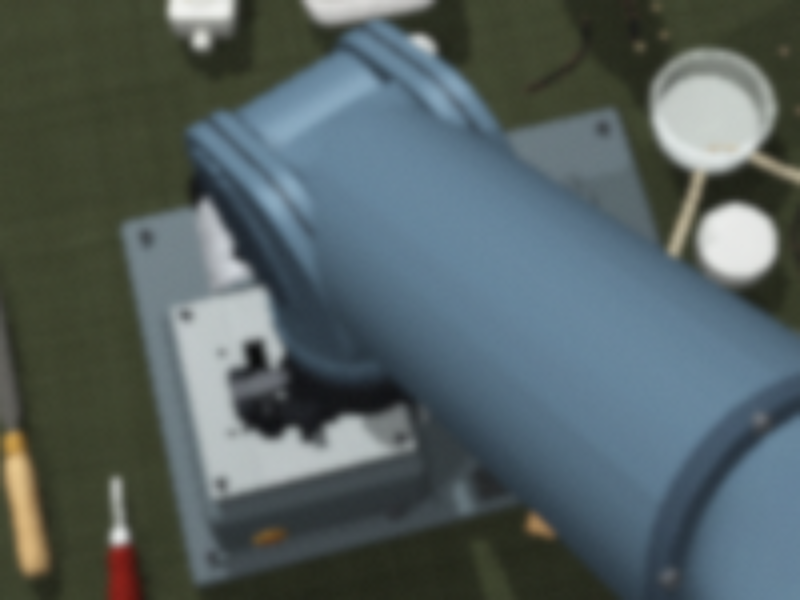

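View pics/s8.png

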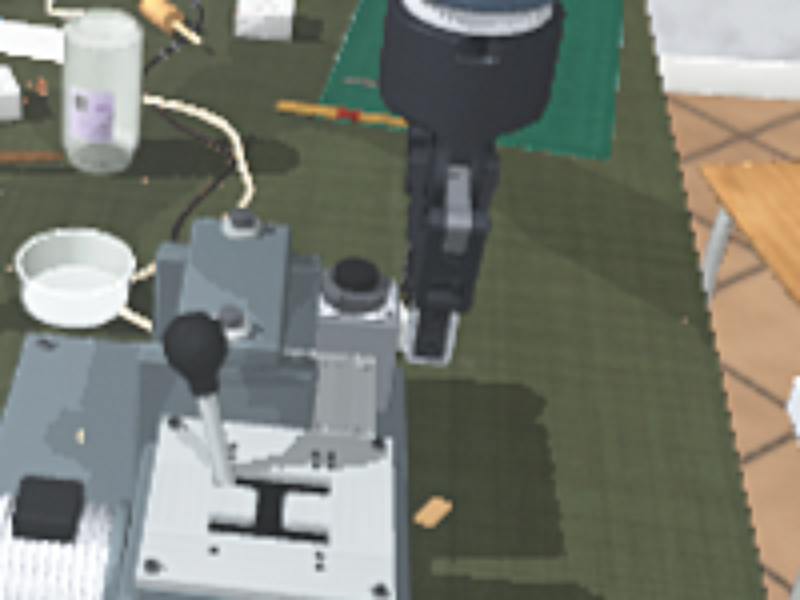

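```bash
python3 - <<'E'
from h import *
c=manip.camera("side")
Z=lambda p:(p[0]/4+300-.375,p[1]/4+130-.375)
for n,p in dict(blockR_far=(286,228),blockR_near=(284,338),wing_far=(318,258),wing_near=(300,262),tray=(375,357),btn=(353,272),boxfront=(398,300),motor=(0,0)).items(): print(n,px(c,*Z(p)).round(3))
v,u=np.mgrid[0:400,0:640]; d=c["depth"]
P=np.stack([(u-c["cx"])/c["fx"]*d,(v-c["cy"])/c["fy"]*d,d],-1)@att(c).T+np.array(c["eye"])
P=P[d>0]; ys=np.arange(0.012,-.14,-.012); print("y",ys.round(3))
for x in np.arange(.412,.53,.012):
    print(round(x,3),[int(1000*q[:,2].max()) if len(q:=P[(abs(P[:,0]-x)<.006)&(abs(P[:,1]-y)<.006)&(P[:,2]<.21)]) else -1 for y in ys])
E
```

```text
blockR_far [ 0.507 -0.046  0.159]
blockR_near [ 0.503 -0.03   0.09 ]
wing_far [ 0.487 -0.045  0.14 ]
wing_near [ 0.497 -0.036  0.142]
tray [ 0.444 -0.053  0.063]
btn [ 0.462 -0.077  0.11 ]
boxfront [ 0.431 -0.086  0.085]
motor [ 0.791 -0.679 -0.001]
y [ 0.012  0.    -0.012 -0.024 -0.036 -0.048 -0.06  -0.072 -0.084 -0.096
 -0.108 -0.12  -0.132]
0.412 [1, 0, 0, 0, 0, 0, 0, 8, 7, 0, 0, 0, 0]
0.424 [-1, 12, 14, 14, 14, 13, 13, 15, 14, 13, 11, -1, 0]
0.436 [-1, -1, -1, -1, 13, 81, 89, 99, 100, 89, -1, -1, -1]
0.448 [79, 79, 78, 83, -1, 77, 100, 110, 110, 100, -1, -1, -1]
0.46 [78, 79, 78, 85, -1, 81, 101, 110, 110, 109, -1, -1, -1]
0.472 [79, 79, 79, 85, -1, 69, 107, 110, 110, 108, -1, -1, -1]
0.484 [78, 79, 77, 139, 143, 141, 88, 100, 100, 97, -1, -1, -1]
0.496 [-1, -1, -1, 138, 143, 141, -1, -1, -1, -1, -1, -1, -1]
0.508 [159, 159, 159, 160, 160, 158, -1, -1, -1, -1, -1, -1, -1]
0.52 [159, 159, 159, 159, 163, 162, -1, -1, -1, -1, -1, -1, -1]
```

With the arm out of the side view's way, the stick is clearly in third. The button is at about (0.460, -0.080) and the tall parts near it only begin at x > 0.48. I press with the left finger, jaws open 50 mm, so the body stays to the right of the roll stand.

```bash
python3 -m crank '[[-0.8,0,0,0,50],[-2,0,-0.1,0,50],[-3.3,0,-0.2,0,50],[-4.6,0,-0.3,0,50],[-5.9,0,-0.4,0,50],[-7.2,0,-0.5,0,50],[-8.5,0,-0.6,0,50],[-9.3,0,-0.75,0,50]]'
python3 -m crank '[[0,0.3,0,0,50],[0,0.8,0,0,50],[0,1.4,0,0,50],[0,2,0,0,50],[0,2.5,0,0,50],[0,2.8,0,0,50],[0,2.8,0,0,50],[0,2.8,0,0,50]]'
python3 - <<'E'
from h import *
to(.458,-.113,.132)
c=manip.camera("side"); cv2.imwrite("pics/s9.png",cv2.resize(c["frame"][130:280,300:500],None,fx=4,fy=4))
c=manip.camera("wrist"); cv2.imwrite("pics/w9.png",c["frame"])
for k in manip.tip_of(c,"start_top")[:2]: print(k,px(c,*k["at"]), px(c,*k["at"],z=.107))
E
```

```text
clock: 13.3
ee_pos: [0.4535, -0.1148, 0.2372]
tool_rot: [-1.222, -1.189, 1.19]
wrist_force: [-0.4, 0.5, 0.2]
opening: 0.05
clock: 14.3
ee_pos: [0.454, -0.113, 0.1679]
tool_rot: [-1.221, -1.192, 1.191]
wrist_force: [-0.2, 1.1, 0.3]
opening: 0.0498
clk 14.3 pos [ 0.454  -0.113   0.1679] F [-0.2  1.1  0.3] head -0.0247 down -1.0
units [ 0.01  1.44 -0.16]
{'at': [365.0, 233.6], 'p': 0.93} [ 0.46070495 -0.08326649  0.11094554] [ 0.46238016 -0.08262882  0.107     ]
```

View pics/s9.png

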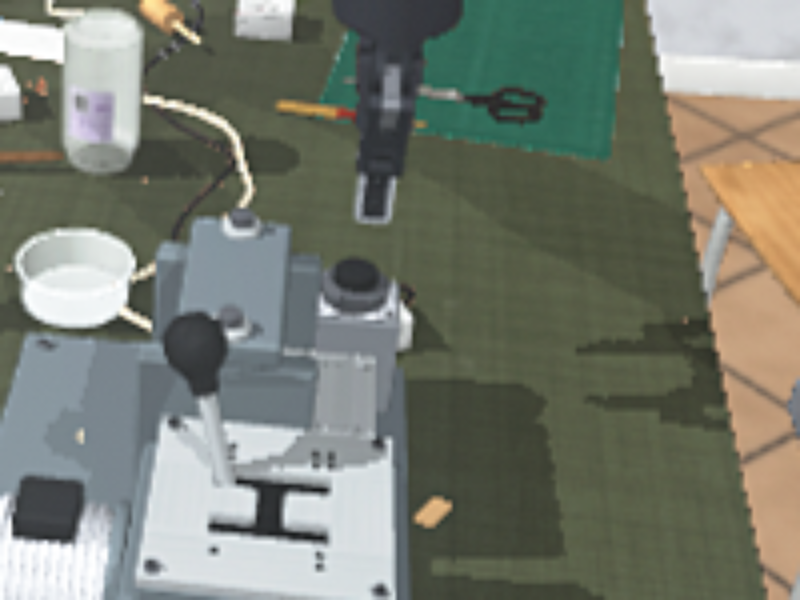

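View pics/w9.png

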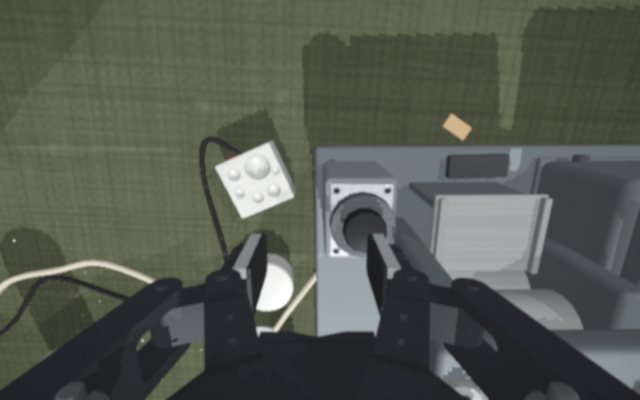

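```bash
python3 - <<'E'
from h import *
c=manip.camera("wrist")
for z in (.143,.148):
  for y in (-.088,-.074):
    for x in (.443,.465): print(z,y,x,np.round(proj(c,(x,y,z)),1))
cv2.imwrite("pics/w9z.png",cv2.resize(c["frame"][180:300,300:460],None,fx=5,fy=5))
E
```

```text
0.143 -0.088 0.443 [366.  226.1]
0.143 -0.088 0.465 [365.2 265.7]
0.143 -0.074 0.443 [394.  225.4]
0.143 -0.074 0.465 [392.1 265.1]
0.148 -0.088 0.443 [367.6 229.9]
0.148 -0.088 0.465 [366.7 270.6]
0.148 -0.074 0.443 [396.5 229.2]
0.148 -0.074 0.465 [394.5 270. ]
```

View pics/w9z.png

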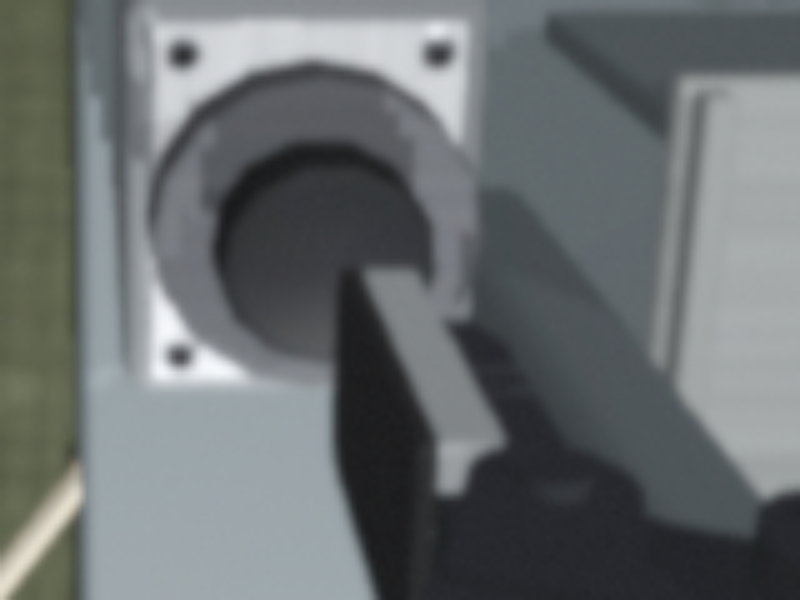

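The finger is within 2 mm of the button in y. I shift it 6 mm forward, go down to just above the button, then press in small steps.

```bash
python3 -m crank '[[0,0.3,-0.25,0,50],[0,0.7,-0.25,0,50],[0,1.1,-0.25,0,50],[0,1.3,-0.25,0,50],[0,1.4,-0.25,0,50],[0,1.5,-0.25,0,50],[0,1.5,-0.25,0,50],[0,1.5,-0.25,0,50]]'
python3 -m crank '[[0,0.05,0,0,50],[0,0.1,0,0,50],[0,0.15,0,0,50],[0,0.2,0,0,50],[0,0.25,0,0,50],[0,0.25,0,0,50],[0,0.25,0,0,50],[0,0.25,0,0,50]]'
```

```text
clock: 15.5
ee_pos: [0.4598, -0.1131, 0.1302]
tool_rot: [-1.221, -1.191, 1.191]
wrist_force: [-1.3, 0.7, 2.9]
opening: 0.05
clock: 16.5
ee_pos: [0.4602, -0.1132, 0.1263]
tool_rot: [-1.22, -1.192, 1.19]
wrist_force: [-12.1, 2.0, 40.9]
opening: 0.05
```

```bash
python3 - <<'E'
from h import *
c=manip.camera("wrist")
cv2.imwrite("pics/w10.png",cv2.resize(c["frame"][150:350,280:500],None,fx=3,fy=3))
c=manip.camera("side"); cv2.imwrite("pics/s10.png",cv2.resize(c["frame"][130:280,300:500],None,fx=4,fy=4))
E
```

```text
(no output)
```

View pics/w10.png

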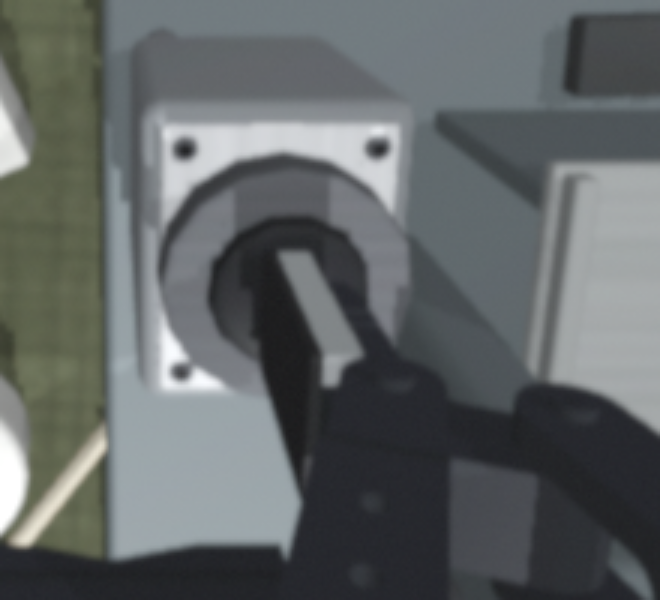

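View pics/s10.png

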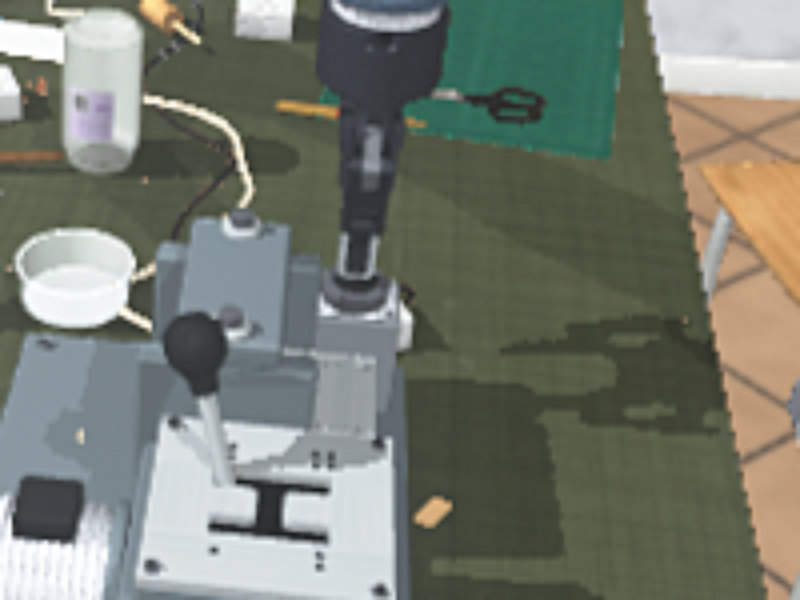

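```bash
python3 - <<'E'
from h import *
c=manip.camera("wrist"); to(.46,-.113,.126)
for n,p in dict(btnL=(232,290),btnL2=(240,310),btnR=(350,285),btnT=(285,237),collarL=(190,260),collarR=(385,260),collarT=(285,190),box=(180,135)).items():
    print(n,px(c,p[0]/3+280,p[1]/3+150).round(4))
E
```

```text
clk 16.65 pos [ 0.4602 -0.1132  0.1263] F [-12.4   1.8  40.7] head -0.0248 down -1.0
units [0.01 0.01 0.01]
btnL [ 0.4591 -0.0926  0.1041]
btnL2 [ 0.4627 -0.0913  0.1041]
btnR [ 0.4581 -0.0733  0.1052]
btnT [ 0.4496 -0.0841  0.1045]
collarL [ 0.455  -0.0993  0.1005]
collarR [ 0.4556 -0.0665  0.1011]
collarT [ 0.4427 -0.0837  0.101 ]
box [ 0.436  -0.1001  0.0898]
```

Wrist depth puts the button top at 104.4 mm now against 110.9 mm before. It has gone down about 6 mm and is bottomed, at 40 N. I release it and rise.

```bash
python3 -m crank '[[0,-0.2,0,0,50],[0,-0.5,0,0,50],[0,-1,0,0,50],[0,-1.6,0,0,50],[0,-2.2,0,0,50],[0,-2.8,0,0,50],[0,-3,0,0,50],[0,-3,0,0,50]]'
python3 - <<'E'
from h import *
to(.46,-.113,.2)
c=manip.camera("wrist")
for k in manip.tip_of(c,"start_top")[:1]: print(k,px(c,*k["at"]))
c=manip.camera("side"); cv2.imwrite("pics/s11.png",cv2.resize(c["frame"][130:280,300:500],None,fx=4,fy=4))
for k in manip.tip_of(c,"knob")[:1]: print(k,px(c,*k["at"],z=.19))
E
```

```text
clock: 17.65
ee_pos: [0.46, -0.1131, 0.1991]
tool_rot: [-1.221, -1.192, 1.191]
wrist_force: [-1.0, 0.9, -0.4]
opening: 0.0503
clk 17.65 pos [ 0.46   -0.1131  0.1991] F [-1.   0.9 -0.4] head -0.0245 down -1.0
units [ 0.   -0.04  0.  ]
{'at': [359.8, 208.8], 'p': 0.69} [ 0.46104988 -0.08219016  0.11031975]
{'at': [349.0, 215.7], 'p': 0.62} [0.55055265 0.11867549 0.19      ]
```

View pics/s11.png

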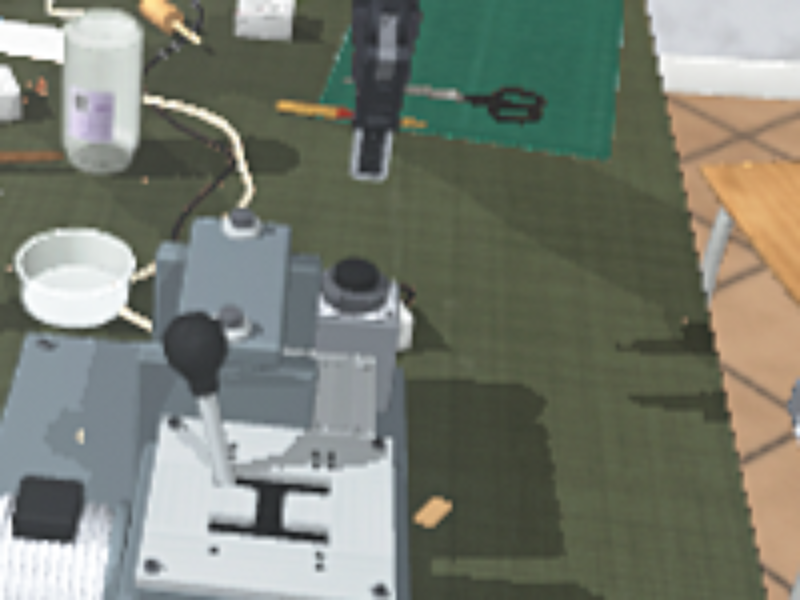

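The button is up again at 110.3 mm (110.9 mm before), the stick is in third, and the gripper is about 65 mm clear. I hand in.

```bash
python3 -c "
from h import *
print(manip.sign_off())"
```

```text
the job is handed in; nothing more can be done
None
```

The stick is in third, the start button was pressed and came up again, and I handed the job in at about 18 s of the 72 s allowed; no verdict was reported.

**Gearstick:** It started in second. I pushed it to neutral, across to the right and forward with the closed fingers, without taking it between them. My last check put the knob at (0.551, 0.119), where third should be, and it did not move while I pressed the button.

**Start button:** I pressed it with the tip of one finger, jaws open 50 mm. By wrist depth its top went from 110.9 to 104.4 mm, about the full 6 mm of travel, and afterwards read 110.3 mm. The fingers were clear by then, with about 0 N at the wrist.

**Forces:**
- **Sideways push:** Pushing the stick to the right gave up to about 30 N upward in the readings taken after each call, probably the finger knuckles riding on the knob. I raised the tool to relieve it.
- **Button press:** The press ended at about 41 N on the fingertip, plus 12 N sideways. That is over the 40 N limit for the arm or gripper body; I took a fingertip press as not counting towards it.

**Loose things:** I saw no sign that any were disturbed, but I did not measure their positions at the end.

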